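# Draw a serving board from the sprung dispenser and set the biscuit jar on it

### The job

Draw the top board of the spring-loaded dispenser out towards the robot by pressing on it and pulling, over the lip and along the shelf, pushing the red bumper ahead of it until the board lies flat and fully home against the two yellow end posts, and leave the other boards in the dispenser. Then stand the biscuit jar (biscuit-brown body, teal lid) upright in the middle of the board and let go. Press firmly enough to keep the board moving but never harder than about 20 N, set the jar down gently, do not knock it over, and leave the water bottle, the mug and the orange tin where they are.

Things in the scene. Friction and masses are not known exactly. Their poses are not given: they have to be found in the camera images.
- dispenser: Fixed metal board dispenser, 294 mm long (its x), 128 mm wide, seldom parallel to the world axes. Origin: on the table (z=0), on the centreline, under the lip between shelf and well. The dark shelf runs from the lip towards its -x side (the robot's side); the open-topped well with the boards lies on its +x side.
- seat (a point): On the shelf's top (45 mm high), under the centre of a board that is fully home: 77 mm to the -x side of the lip, on the centreline; axes as the dispenser's. The black shelf is 142 mm long, from the lip to the two fixed yellow end posts (tops 55 mm high); side rails 116 mm apart inside are 53 mm high. The shelf is cushioned: it gives 1 mm per 15 N.
- bumper (a joint): Red bumper bar, 58 mm wide (y), 8 mm long, top 56 mm high, that slides along the shelf on a friction brake: about 4 N moves it, and it stays where it is left. Value: its distance in metres from home, towards the lip; at 0 its face is flush with the faces of the yellow posts. It starts 6 to 35 mm out; the board has to push it home.
- well (a point): Middle of the well, at shelf height (45 mm), 68 mm to the +x side of the lip. Inside 136 x 116 mm; side walls 66 mm high, back wall 68 mm; towards the shelf only the shelf's own end closes it. The boards lie on a sprung lifter that gives 1 mm per 2 N, up to 15 mm: pressed with over 8 N before its front edge is past the lip, the top board catches on it.
- board_top: The top board, light wood faced with cork, 130 mm (x) by 110 mm (y) by 12 mm thick, about 0.15 kg. Origin: centre of its underside, z up. It starts in the well with about 3 mm play all round, its underside 5 mm above the shelf, its top 62 mm above the table. Friction of a fingertip on the cork is about 1.0, of wood on boards and shelf about 0.2.
- board_mid: Second board, darker wood, same size, under the top one. Must stay in the well.
- board_low: Third board, darker wood, same size, at the bottom. Must stay in the well.
- jar: Closed jar with a biscuit-brown body and teal lid, 56 mm in diameter, 85 mm high, about 0.25 kg. Origin: centre of its underside; z up. Stands on the table beside the dispenser, on either side.
- water: Bystander: clear water bottle with teal cap and paper label, 60 mm diameter, 160 mm high, standing on the table. Origin: centre of its underside.
- mug: Bystander: white mug, 74 mm diameter, 75 mm high, with a handle, standing on the table. Origin: centre of its underside.
- tin: Bystander: orange tin, 66 mm diameter, 70 mm high, standing on the table. Origin: centre of its underside.
Not all that is in view belongs to the job. There is more than one size of the board_top; the job needs the smallest.

How it is judged (in metres and radians):
On the way, in this order (a step that is already met when the one before it is completed fails the run):
1. the top board lies flat on the shelf, fully home against the end posts (within 4 mm) (x of board_top in the frame of seat below 0.004 m and z of board_top in the frame of seat below 0.003 m and angle between board_top's own z axis and vertical below 0.03 rad), for 0.2 s.
2. the jar stands on the board, let go (contact force between jar and board_top above 0.5 N and contact force between jar and the fingers below 0.1 N and horizontal distance between jar and board_top below 0.025 m), for 0.2 s.
At the end, for the whole second after the job is handed in: The top board lies flat on the shelf with its front edge within 4 mm of the end posts, the jar stands upright on it within 25 mm of its middle, both at rest; the other two boards are still in the well (all of step 1 and x of board_top in the frame of seat above -0.004 m and horizontal distance between jar and board_top below 0.025 m and angle between jar's own z axis and vertical below 0.08 rad and contact force between jar and board_top above 0.5 N and linear speed of each of jar, board_top below 0.02 m/s and x of each of board_mid, board_low in the frame of dispenser above 0.06 m); the robot touches nothing.
It fails at once if the fingers press on a board with more than 22 N (contact force between the fingers and board_top above 22 N or contact force between the fingers and board_mid above 22 N).
It fails at once if another board is drawn out of the well (x of any of board_mid, board_low in the frame of dispenser below 0.05 m).
It fails at once if the jar is tipped by more than 0.5 rad (angle between jar's own z axis and vertical above 0.5 rad).
It fails at once if the jar is dropped or slammed onto the board (over 40 N) (contact force between jar and board_top above 40 N).
It fails at once if the bottle, mug or tin is moved by more than 20 mm (distance of any of water, mug, tin from where it was at the start of the episode above 0.02 m).
It also fails if it takes over 64 s, if anything falls off the work surface, if the arm or the gripper's body presses on something with over 40 N, if the wrist force passes 120 N, or if a joint passes its speed limit or range.

### The arm

A 7-joint arm with a two-finger parallel gripper is mounted at the origin on the work surface. World frame = base frame: x ahead of the robot, y to its left, z up, the work surface at z = 0. Lengths are in m, angles in degrees, forces in N, time in s.
With the tool pointing down it reaches from about 0.4 to 0.85 m from the base axis. Payload 6.9 kg.
Tool frame: the origin (TCP) lies midway between the tips of the shut fingers; the grasp point (between the pads) lies 19 mm behind it; z points along the fingers, y is the line along which they close (so a half turn about z gives the same grasp; the last joint's range is limited). The gripper opens to 85 mm and grips with 20 to 120 N. Pads are 22 mm wide; open, the fingers measure 114 mm over their backs; the gripper's body (76 mm by 85 mm) begins 54 mm behind the grasp point. The pads swing forward as they close: fully open they stand 13 mm farther back than shut.
Start: joints at [73.711, 29.078, -13.613, 85.955, 7.202, 65.827, -8.869], TCP at [0.237, -0.578, 0.231] pointing down, gripper open.
Joint ranges: [-176.47, 176.47], [-13.61, 117.27], [-81.72, 77.17], [0.22, 143.17], [-87.28, 267.28], [10, 112.55], [-165.47, 165.47]. Speed limits (degrees/s): [136.94, 136.94, 180, 180, 180, 180, 180].

### API

Orientations are given as [roll, pitch, yaw] about the fixed x, y, z axes, in that order (R = Rz(yaw) Ry(pitch) Rx(roll)).
In Python, from cell import env gives the robot as it stands.
- The arm moves only by the tool drive_tool, never from a script. Its argument "moves" is a list of rows, each a list of 3 entries, a list of its own where there are three numbers: the closure, from 0 (fully open) to 1 (shut), then the shift along the world's x, y, z in m, then the turn about the world's z in degrees. In form: [[jaw, [x, y, z], turn], ...]. A call has 1 to 12 rows; each row shifts and turns the commanded pose from where the row before left it; what a row does not reach is not made up. A row lasts 1/12 s, in which the tool goes at most 41.7 mm and 7.16 degrees, less where a joint would pass 70% of its speed; a pose out of reach is approached as far as the arm can. A call is refused whole if a number of a shift passes 0.0417 or a number of a turn 7.16, either way. A call with a gripper value outside its range is refused whole. The fingers move at their own pace and stop on an object; "grip_force" is the grip in N (left out, the last holds). Time passes only in rows, so rows that do not move let the fingers close. It gives the time, the measured TCP pose, the force, the opening and the grip force at its end, in the units of the state.
- env.state(): the state, without advancing time (a new reading comes with each control period).
- env.read_camera(name): name is "side" or "top"; returns the picture (420x560x3 uint8, red, green, blue); there is no depth.
- env.get_calibration(name): a dict with "fx", "fy", "cx", "cy" (pixels), "camera_from_world" (4x4, takes a point from world to camera coordinates). Camera axes: x right, y down, z forward; pixel columns grow to the right and rows downward; lengths in m; the calibration is good to about 2 mm. A picture is of the moment at which its call begins. get_calibration takes no time and is no camera call.
- env.job_done(): hands the job in; it is judged then, once.
The state is a dict: "time_s": time; "joint_positions": joint angles; "dq": joint speeds; "tau": joint torques, N m; "eef_pos": TCP position; "tcp_rot": TCP orientation; "force": force on the tool from outside, world axes, zero at the start; "ft_torque": the same for the moment, N m; "opening": finger opening in m; "grip_force": force on a finger pad.
Only numpy, scipy, OpenCV 4.12 (cv2) and the standard library are available. Lean on these libraries where they do the work, as an engineer would, in place of code of your own. Each camera call takes 0.05 s, during which the arm holds its last target. There are 200 camera calls.

## Working session

There is one attempt and no reset: what is moved stays moved. The work goes in short steps, Python scripts to look and compute and a tool call to move; the robot and the scene stay as the last step left them, time stands still between calls to the robot, and variables do not carry over. Pictures are saved under pics/ and viewed, at most 10 in all, crops included, and the job is handed in when it is done.

Besides the shell and the picture viewer there is one more tool, called after "Request:" as name([rows], argument=value, ...), one row to a line, values as JSON. drive_tool: Moves the arm, as the interface text tells. Its arguments: {"type":"object","properties":{"moves":{"type":"array"},"grip_force":{"type":"number"}},"required":["moves"]}

```bash
mkdir -p pics; ls; python3 - <<'E'
from cell import env
import cv2,numpy as np
for n in("top","side"):
    im=env.read_camera(n); np.save(f"pics/{n}0.npy",im); cv2.imwrite(f"pics/{n}0.png",cv2.cvtColor(im,cv2.COLOR_RGB2BGR))
    c=env.get_calibration(n); print(n,c["fx"],c["cx"],c["cy"],np.round(c["camera_from_world"],4).tolist())
s=env.state(); print(s)
E
```

```text
pics
top 539.0063407022881 284.32542339275403 198.16347890136615 [[0.0045, -0.9999, -0.0102, -0.1124], [-0.988, -0.0029, -0.1546, 0.4766], [0.1545, 0.0108, -0.9879, 1.3369], [0.0, 0.0, 0.0, 1.0]]
side 414.36654314466244 281.2134200498604 207.27580724446696 [[-0.845, -0.5345, -0.0195, 0.326], [-0.2719, 0.4606, -0.8449, 0.2465], [0.4606, -0.7086, -0.5345, 0.7861], [0.0, 0.0, 0.0, 1.0]]
{'time_s': 0.1, 'joint_positions': array([ 73.71267399,  29.11946662, -13.60920685,  86.00486045,
         7.20301171,  65.8261518 ,  -8.8716014 ]), 'dq': array([ 0.00801374, -0.05109544, -0.06656015, -0.15820881, -0.12716895,
        0.01380715,  0.05817078]), 'tau': array([-4.83762371e-03, -6.21837258e+01, -2.19447032e+00, -2.50204486e+01,
        1.25736510e-02,  7.92856095e-03,  1.99735916e-05]), 'eef_pos': array([ 0.23723267, -0.57772747,  0.23051868]), 'tcp_rot': array([-1.79908417e+02,  2.87437517e-03,  2.23308004e+01]), 'force': array([-0.05546156,  0.90159079, -0.07360638]), 'ft_torque': array([-0.02862948, -0.00113708, -0.03534922]), 'grip_force': 0.0, 'opening': 0.08545925807474139}
```

View pics/top0.png

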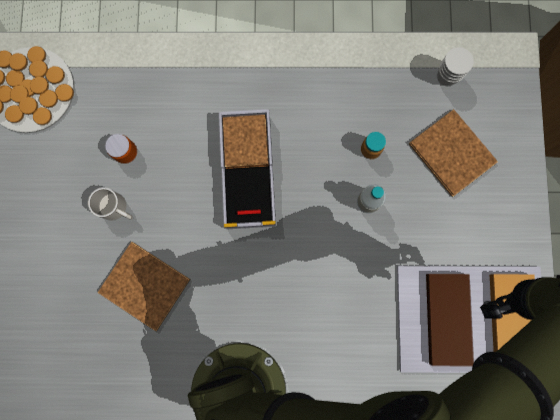

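View pics/side0.png

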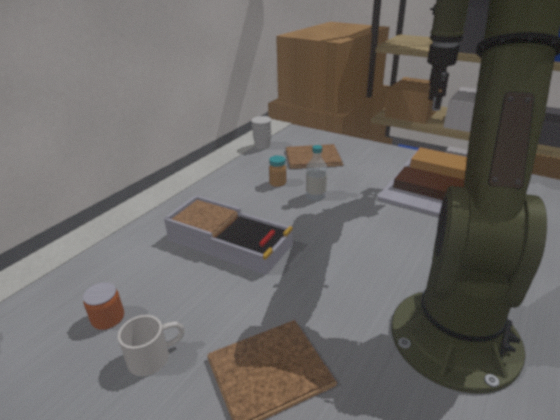

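The top view shows the dispenser at about (247,168): cork board in the well at (245,140), red bumper at (249,212), yellow posts at (230,225) and (267,223). The jar, with teal lid and brown body, is at (374,143). The other objects are the bottle (372,195), mug (103,203), tin (122,148) and a white stack (456,65).

What could be mistaken for the targets:
- **Board:** the cork boards at (452,152) and (143,285) are larger and loose on the table. The one in the dispenser at (245,140) is the smallest, so I choose it.
- **Jar:** the bottle's teal cap at (377,191) is small and its body is clear. The tin at (122,148) is orange with a grey lid. I choose (374,143).

```bash
cat > h.py <<'E'
from cell import env
import cv2,numpy as np
def ray(n,u,v):
    c=env.get_calibration(n);T=np.array(c["camera_from_world"]);R=T[:3,:3]
    return -R.T@T[:3,3], R.T@np.array([(u-c["cx"])/c["fx"],(v-c["cy"])/c["fy"],1])
def onz(n,u,v,z):
    o,d=ray(n,u,v); return (o+d*(z-o[2])/d[2])[:2]
def proj(n,p):
    c=env.get_calibration(n);T=np.array(c["camera_from_world"]);q=T[:3,:3]@p+T[:3,3]
    return np.array([c["fx"]*q[0]/q[2]+c["cx"],c["fy"]*q[1]/q[2]+c["cy"]])
def mask(im,lo,hi,box):
    h=cv2.cvtColor(im,cv2.COLOR_RGB2HSV); m=cv2.inRange(h,lo,hi); k=np.zeros_like(m); x0,y0,x1,y1=box; k[y0:y1,x0:x1]=255
    return m&k
def blobs(m,amin=8):
    n,l,s,c=cv2.connectedComponentsWithStats(m)
    return [(l==i,s[i],c[i]) for i in range(1,n) if s[i,4]>=amin]
E
python3 - <<'E'
from h import *
im=np.load("pics/top0.npy")
B=(215,105,280,235)
for nm,lo,hi,z in(("yel",(18,120,120),(35,255,255),.055),("red",(0,150,90),(4,255,255),.056),("red2",(172,120,90),(180,255,255),.056),("cork",(5,60,40),(17,255,255),.062)):
    for l,s,c in blobs(mask(im,lo,hi,B)):
        r=cv2.minAreaRect(np.argwhere(l)[:,::-1].astype(np.float32)); bp=cv2.boxPoints(r)
        print(nm,s,np.round(c,1),onz("top",*c,z).round(4)); print("  corners",[onz("top",*p,z).round(4).tolist() for p in bp])
for l,s,c in blobs(mask(im,(80,100,60),(100,255,255),(350,120,400,210))): print("teal",s,c,onz("top",*c,.085),onz("top",*c,.16))
s=np.load("pics/side0.npy")
for l,t,c in blobs(mask(s,(80,100,50),(100,255,255),(260,130,340,180))): print("side teal",t,c,onz("side",*c,.085))
h=cv2.cvtColor(im,cv2.COLOR_RGB2HSV);print(h[225,230],h[212,249],h[150,245],h[140,374])
a=im[95:240,205:405]; a=cv2.resize(a,None,fx=4,fy=4,interpolation=cv2.INTER_CUBIC)
cv2.imwrite("pics/crop1.png",cv2.cvtColor(a,cv2.COLOR_RGB2BGR))
E
```

```text
yel [262 221  14   4  49] [268.2 222.4] [ 0.4127 -0.0707]
  corners [[0.4087, -0.0554], [0.4162, -0.0553], [0.4163, -0.0878], [0.4088, -0.0878]]
yel [224 223  13   4  47] [230.3 224.6] [0.4069 0.0239]
  corners [[0.4109, 0.0396], [0.411, 0.0096], [0.4035, 0.0095], [0.4034, 0.0394]]
red [237 210  24   5  90] [248.9 211.7] [ 0.4393 -0.0222]
  corners [[0.4424, 0.0078], [0.446, -0.0499], [0.4364, -0.0506], [0.4328, 0.0071]]
cork [ 222  114   47   55 2303] [244.9 141.1] [ 0.6196 -0.0099]
  corners [[0.6851, 0.0521], [0.6921, -0.0615], [0.5555, -0.0706], [0.5485, 0.0412]]
teal [366 132  20  19 306] [375.39869281 141.0130719 ] [ 0.61436989 -0.33762613] [ 0.5943294  -0.32545963]
teal [371 186  13  13 114] [377.25438596 191.92982456] [ 0.4856168  -0.33940537] [ 0.47295743 -0.32713687]
side teal [313 146   8   6  38] [316.78947368 148.15789474] [ 0.54501272 -0.46729045]
side teal [270 156  15   9 102] [276.94117647 159.90196078] [ 0.60893092 -0.33161866]
[ 22 222 199] [  1 223 178] [ 15 143 146] [ 91 195 149]
```

View pics/crop1.png

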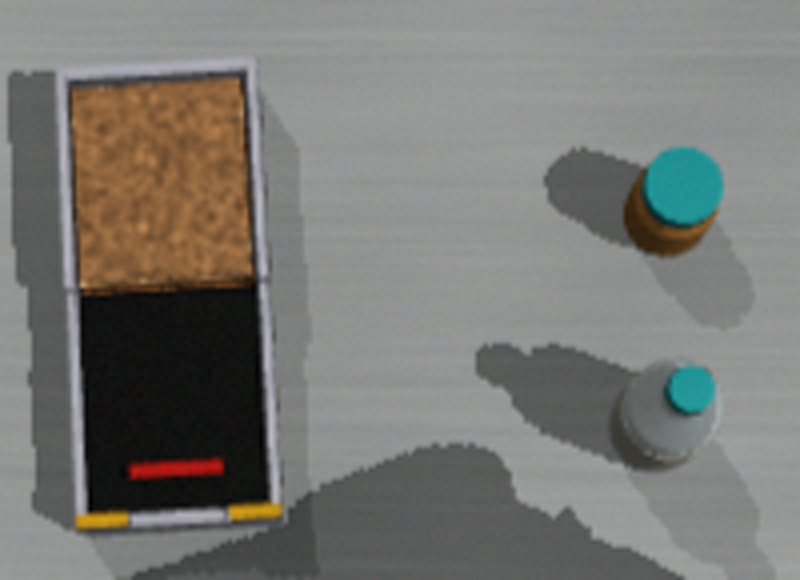

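The crop confirms the choice. The dispenser holds the cork board in its well, with the bumper about 23 mm out. The jar with the teal lid and brown body is at crop (675,200), and the bottle with the small teal cap is at (670,410).

Yaw is about 3.6°. The lip is near (0.556,-0.014), the board centre near (0.622,-0.010) and the seat near (0.479,-0.019). The distance from posts to board centre comes out as 210 mm against about 214 expected, so the sizes agree. Next I move above the board with the fingers shut.

Request:
drive_tool([
  [1,[0.016,0.0237,0],-0.78],
  [1,[0.016,0.0237,0],-0.78],
  [1,[0.016,0.0237,0],-0.78],
  [1,[0.016,0.0237,0],-0.78],
  [1,[0.016,0.0237,0],-0.78],
  [1,[0.016,0.0237,0],-0.78],
  [1,[0.016,0.0237,0],-0.78],
  [1,[0.016,0.0237,0],-0.78],
  [1,[0.016,0.0237,0],-0.78],
  [1,[0.016,0.0237,0],-0.78],
  [1,[0.016,0.0237,0],-0.78],
  [1,[0.016,0.0237,0],-0.78],
])

```text
time_s: 1.1
eef_pos: [0.4298, -0.2924, 0.231]
tcp_rot: [-180.0, 0.0, 12.9]
force: [1.1, -0.4, -0.1]
opening: 0.0002
grip_force: 0.0
```

Request:
drive_tool([
  [1,[0.016,0.0237,0],-0.78],
  [1,[0.016,0.0237,0],-0.78],
  [1,[0.016,0.0237,0],-0.78],
  [1,[0.016,0.0237,0],-0.78],
  [1,[0.016,0.0237,0],-0.78],
  [1,[0.016,0.0237,0],-0.78],
  [1,[0.016,0.0237,0],-0.78],
  [1,[0.016,0.0237,0],-0.78],
  [1,[0.016,0.0237,0],-0.78],
  [1,[0.016,0.0237,0],-0.78],
  [1,[0.016,0.0237,0],-0.78],
  [1,[0.016,0.0237,0],-0.78],
])

```text
time_s: 2.1
eef_pos: [0.6218, -0.0081, 0.2308]
tcp_rot: [180.0, 0.1, 3.6]
force: [-0.3, 0.1, -0.0]
opening: -0.0001
grip_force: 0.0
```

Request:
drive_tool([
  [1,[0,-0.002,-0.026],0],
  [1,[0,0,-0.026],0],
  [1,[0,0,-0.026],0],
  [1,[0,0,-0.026],0],
  [1,[0,0,-0.026],0],
  [1,[0,0,-0.026],0],
  [1,[0,0,-0.005],0],
  [1,[0,0,-0.004],0],
  [1,[0,0,0],0],
  [1,[0,0,0],0],
])

```text
time_s: 2.93
eef_pos: [0.6223, -0.0112, 0.0676]
tcp_rot: [180.0, -0.1, 3.6]
force: [0.5, 0.8, 1.1]
opening: 0.0001
grip_force: 0.0
```

Request:
drive_tool([
  [1,[0,0,-0.002],0],
  [1,[0,0,-0.002],0],
  [1,[0,0,-0.0015],0],
  [1,[0,0,0],0],
  [1,[0,0,0],0],
])

```text
time_s: 3.35
eef_pos: [0.6218, -0.0114, 0.0612]
tcp_rot: [180.0, -0.1, 3.6]
force: [0.7, 0.2, 1.5]
opening: 0.0001
grip_force: 0.8
```

Request:
drive_tool([
  [1,[0,0,-0.001],0],
  [1,[0,0,-0.001],0],
  [1,[0,0,0],0],
  [1,[0,0,0],0],
  [1,[0,0,0],0],
])

```text
time_s: 3.77
eef_pos: [0.6219, -0.0113, 0.0593]
tcp_rot: [180.0, -0.1, 3.6]
force: [0.1, -0.4, 5.4]
opening: -0.0002
grip_force: 2.8
```

Request:
drive_tool([
  [1,[-0.002,-0.0001,0],0],
  [1,[-0.003,-0.0002,0],0],
  [1,[-0.003,-0.0002,0],0],
  [1,[-0.003,-0.0002,0],0],
  [1,[-0.003,-0.0002,0],0],
])

```text
time_s: 4.18
eef_pos: [0.6085, -0.012, 0.0595]
tcp_rot: [-180.0, -0.1, 3.6]
force: [1.3, 0.7, 5.0]
opening: -0.0002
grip_force: 2.6
```

```bash
cat > chk.py <<'E'
from h import *
import sys
im=env.read_camera("top"); cv2.imwrite(f"pics/{sys.argv[1]}.png",cv2.cvtColor(im,cv2.COLOR_RGB2BGR))
L=np.array([.556,-.0142]);a=np.radians(3.6);R=np.array([[np.cos(a),np.sin(a)],[-np.sin(a),np.cos(a)]])
def d(p): return (R@(p-L)*1000).round(1)
m=mask(im,(5,60,40),(17,255,255),(222,100,275,235))
l=max(blobs(m),key=lambda b:b[1][4])
rows=np.where(l[0].sum(1)>15)[0]; print("cork px rows",rows.min(),rows.max(),"front mm",d(onz("top",l[2][0],rows.max()+.5,.06)),"rear",d(onz("top",l[2][0],rows.min()-.5,.06)),"n",l[1][4])
for lo,hi,n in(((0,150,90),(4,255,255),"red"),((18,120,120),(35,255,255),"yel")):
    for b in blobs(mask(im,lo,hi,(215,195,280,235))): print(n,b[1],d(onz("top",*b[2],.056)))
print(env.state()["force"])
E
python3 chk.py a1
```

```text
Traceback (most recent call last):
  File "chk.py", line 8, in <module>
    rows=np.where(l[0].sum(1)>15)[0]; print("cork px rows",rows.min(),rows.max(),"front mm",d(onz("top",l[2][0],rows.max()+.5,.06)),"rear",d(onz("top",l[2][0],rows.min()-.5,.06)),"n",l[1][4])
                                                           ~~~~~~~~^^
ValueError: zero-size array to reduction operation minimum which has no identity
```

```bash
python3 - <<'E'
import cv2
from h import *
t=cv2.imread("pics/a1.png")[80:250,190:310]
s=cv2.cvtColor(env.read_camera("side"),cv2.COLOR_RGB2BGR)[160:300,140:320]
t=cv2.resize(t,(396,561),interpolation=cv2.INTER_CUBIC)[:420];s=cv2.resize(s,(400,311),interpolation=cv2.INTER_CUBIC)
o=np.zeros((420,796,3),np.uint8);o[:,:396]=t;o[:311,396:]=s;cv2.imwrite("pics/a1c.png",o)
E
```

```text
(no output)
```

View pics/a1c.png

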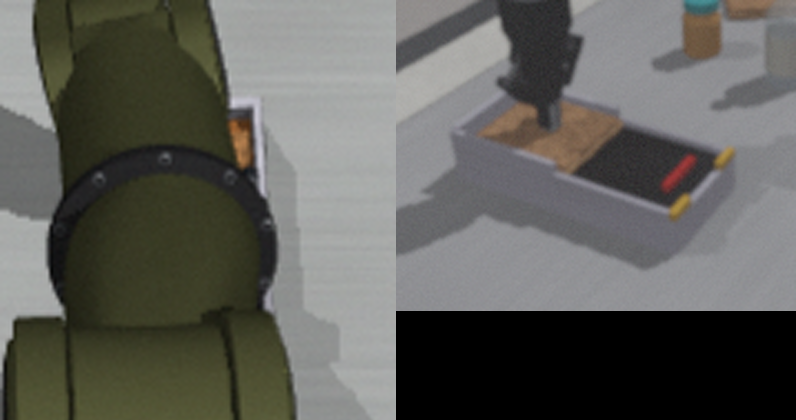

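The side crop shows the board's front edge (crop 590,150) past the lip and over the shelf, moving with the fingertip. The top view is hidden by the arm.

Request:
drive_tool([
  [1,[-0.004,-0.0003,0],0],
  [1,[-0.004,-0.0003,0],0],
  [1,[-0.004,-0.0003,0],0],
  [1,[-0.004,-0.0002,0],0],
  [1,[-0.004,-0.0002,0],0],
  [1,[-0.004,-0.0002,0],0],
])

```text
time_s: 4.78
eef_pos: [0.5844, -0.0135, 0.0594]
tcp_rot: [-180.0, -0.1, 3.6]
force: [0.4, 0.2, 5.0]
opening: 0.0001
grip_force: 2.6
```

Request:
drive_tool([
  [1,[-0.004,-0.0003,0],0],
  [1,[-0.004,-0.0003,0],0],
  [1,[-0.004,-0.0003,0],0],
  [1,[-0.004,-0.0002,0],0],
])

```text
time_s: 5.12
eef_pos: [0.5684, -0.0147, 0.0594]
tcp_rot: [-180.0, -0.1, 3.6]
force: [0.9, -0.0, 5.2]
opening: 0.0
grip_force: 2.6
```

Request:
drive_tool([
  [1,[-0.004,-0.0003,-0.0005],0],
  [1,[-0.004,-0.0003,-0.0005],0],
  [1,[-0.004,-0.0002,-0.0005],0],
  [1,[-0.004,-0.0002,-0.0003],0],
  [1,[-0.004,-0.0003,-0.0002],0],
])

```text
time_s: 5.53
eef_pos: [0.5492, -0.0158, 0.0579]
tcp_rot: [-180.0, -0.2, 3.6]
force: [2.3, -0.2, 10.3]
opening: 0.0
grip_force: 4.6
```

Request:
drive_tool([
  [1,[-0.003,-0.0002,0],0],
  [1,[-0.003,-0.0002,0],0],
  [1,[-0.003,-0.0002,0],0],
  [1,[-0.003,-0.0002,0],0],
])

```text
time_s: 5.87
eef_pos: [0.5375, -0.0166, 0.0581]
tcp_rot: [-180.0, -0.3, 3.6]
force: [1.8, -0.1, 10.1]
opening: 0.0002
grip_force: 4.8
```

Request:
drive_tool([
  [1,[-0.004,-0.0003,0],0],
  [1,[-0.004,-0.0003,0],0],
  [1,[-0.004,-0.0002,0],0],
  [1,[-0.004,-0.0002,0],0],
  [1,[-0.004,-0.0003,0],0],
  [1,[-0.004,-0.0002,0],0],
])

```text
time_s: 6.37
eef_pos: [0.5137, -0.0181, 0.0581]
tcp_rot: [-180.0, -0.3, 3.6]
force: [2.2, 0.5, 11.0]
opening: -0.0001
grip_force: 5.2
```

```bash
python3 - <<'E'
from h import *
s=env.read_camera("side"); print(env.state()["force"])
cv2.imwrite("pics/b1.png",cv2.cvtColor(cv2.resize(s[170:290,150:310],None,fx=4,fy=4,interpolation=cv2.INTER_CUBIC),cv2.COLOR_RGB2BGR))
E
```

```text
[ 0.07374264  0.63209252 10.42340581]
```

View pics/b1.png

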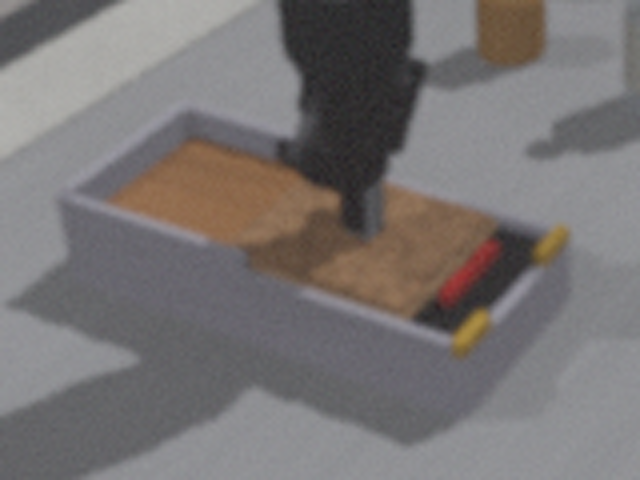

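The board now lies mostly on the shelf, its front edge (crop 455,260) just short of the red bumper (470,275). The mid board is still in the well.

Request:
drive_tool([
  [1,[-0.004,-0.0003,-0.0003],0],
  [1,[-0.004,-0.0003,0],0],
  [1,[-0.004,-0.0002,0],0],
  [1,[-0.004,-0.0002,0],0],
  [1,[-0.004,-0.0003,0],0],
])

```text
time_s: 6.83
eef_pos: [0.4959, -0.0195, 0.0583]
tcp_rot: [180.0, -0.5, 3.6]
force: [7.0, 0.0, 9.7]
opening: 0.0002
grip_force: 4.8
```

Request:
drive_tool([
  [1,[-0.002,-0.0001,0],0],
  [1,[-0.002,-0.0001,0],0],
  [1,[-0.002,-0.0001,0],0],
  [1,[-0.002,-0.0002,0],0],
])

```text
time_s: 7.17
eef_pos: [0.4842, -0.0201, 0.0568]
tcp_rot: [-180.0, -0.1, 3.6]
force: [3.5, 0.5, 3.7]
opening: -0.0004
grip_force: 1.9
```

Request:
drive_tool([
  [1,[0,0,-0.0005],0],
  [1,[0,0,0],0],
  [1,[0,0,0],0],
])

```text
time_s: 7.42
eef_pos: [0.484, -0.0201, 0.0564]
tcp_rot: [-180.0, -0.1, 3.6]
force: [1.6, 0.5, 9.4]
opening: -0.0002
grip_force: 4.2
```

```bash
python3 - <<'E'
from h import *
s=env.read_camera("side"); print(env.state()["force"])
cv2.imwrite("pics/b2.png",cv2.cvtColor(cv2.resize(s[170:290,150:310],None,fx=4,fy=4,interpolation=cv2.INTER_CUBIC),cv2.COLOR_RGB2BGR))
E
```

```text
[ 1.82358311 -0.31001877  8.44294335]
```

View pics/b2.png

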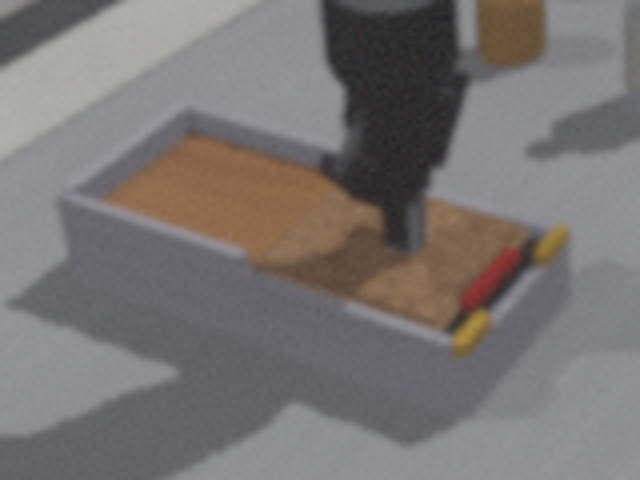

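The board's front edge (crop 492,280) is against the bumper and roughly 10 mm short of the posts. I'll press a little harder and keep pulling.

Request:
drive_tool([
  [1,[0,0,-0.0004],0],
  [1,[-0.002,-0.0001,0],0],
  [1,[-0.002,-0.0001,0],0],
  [1,[-0.002,-0.0002,0],0],
])

```text
time_s: 7.8
eef_pos: [0.4803, -0.0203, 0.0565]
tcp_rot: [-180.0, -0.3, 3.6]
force: [5.8, 0.4, 7.6]
opening: -0.0002
grip_force: 3.5
```

```bash
python3 - <<'E'
from h import *
L=np.array([.556,-.0142]);a=np.radians(3.6);R=np.array([[np.cos(a),np.sin(a)],[-np.sin(a),np.cos(a)]])
s=env.read_camera("side");B=(255,220,300,262)
for n,lo,hi in(("red",(0,130,60),(6,255,255)),("yel",(18,120,90),(35,255,255))):
    for b in blobs(mask(s,lo,hi,B)): print(n,b[1],(R@(onz("side",*b[2],.054)-L)*1000).round(1))
for q in((535,235),(450,325)): print("b2 edge",(R@(onz("side",150+q[0]/4,170+q[1]/4,.057)-L)*1000).round(1))
E
```

```text
red [267 232  15  15  73] [-134.3   -2.1]
yel [284 227   7   8  30] [-146.9  -46.1]
yel [264 248   8  10  49] [-146.3   46.4]
b2 edge [-137.9  -46.8]
b2 edge [-137.    51.4]
```

Request:
drive_tool([
  [1,[0,0,-0.0004],0],
  [1,[-0.001,-0.0001,-0.0001],0],
  [1,[-0.002,-0.0001,0],0],
  [1,[-0.002,-0.0001,0],0],
])

```text
time_s: 8.18
eef_pos: [0.476, -0.0206, 0.0563]
tcp_rot: [-180.0, -0.4, 3.6]
force: [6.9, 0.7, 9.0]
opening: 0.0004
grip_force: 4.8
```

Request:
drive_tool([
  [1,[0,0,-0.0003],0],
  [1,[-0.002,-0.0001,0],0],
  [1,[-0.002,-0.0001,0],0],
])

```text
time_s: 8.43
eef_pos: [0.4724, -0.0207, 0.0561]
tcp_rot: [-180.0, -0.4, 3.6]
force: [6.4, -0.5, 12.4]
opening: -0.0
grip_force: 5.6
```

```bash
cat > sd.py <<'E'
from h import *
L=np.array([.556,-.0142]);a=np.radians(3.6);R=np.array([[np.cos(a),np.sin(a)],[-np.sin(a),np.cos(a)]])
s=env.read_camera("side");B=(255,220,300,262)
for n,lo,hi in(("red",(0,130,60),(6,255,255)),("yel",(18,120,90),(35,255,255))):
    for b in blobs(mask(s,lo,hi,B)): print(n,b[1],(R@(onz("side",*b[2],.054)-L)*1000).round(1))
E
python3 sd.py
```

```text
red [270 233  14  15  62] [-141.6   -2.9]
yel [284 227   7   8  30] [-146.9  -47.2]
yel [264 248   8  10  48] [-146.7   46.6]
```

Following well at 12 N, with about 5 mm left.

Request:
drive_tool([
  [1,[-0.002,-0.0001,0],0],
  [1,[-0.002,-0.0001,0],0],
  [1,[0,0,0],0],
])

```text
time_s: 8.73
eef_pos: [0.4683, -0.0209, 0.0562]
tcp_rot: [-180.0, -0.5, 3.6]
force: [6.4, -0.1, 9.6]
opening: 0.0001
grip_force: 5.7
```

```bash
python3 sd.py
```

```text
red [271 234  14  15  56] [-145.3   -1. ]
yel [284 227   7   8  29] [-146.7  -48.3]
yel [264 248   8  10  47] [-146.3   46.1]
```

Request:
drive_tool([
  [1,[0,0,-0.0003],0],
  [1,[-0.001,-0.0001,0],0],
  [1,[-0.001,0,0],0],
  [1,[-0.001,0,0],0],
  [1,[0,0,0],0],
])

```text
time_s: 9.2
eef_pos: [0.4666, -0.021, 0.0561]
tcp_rot: [-180.0, -0.6, 3.6]
force: [8.7, 0.4, 11.6]
opening: -0.0
grip_force: 5.5
```

```bash
python3 sd.py
```

```text
red [271 234  14  14  57] [-145.1   -2.4]
yel [284 227   7   8  29] [-146.7  -48.3]
yel [264 248   8  10  48] [-146.3   46.6]
```

Request:
drive_tool([
  [1,[-0.001,0,0],0],
  [1,[-0.001,0,0],0],
  [1,[0,0,0],0],
  [1,[0,0,0],0],
])

```text
time_s: 9.58
eef_pos: [0.4646, -0.0209, 0.0561]
tcp_rot: [-180.0, -0.6, 3.6]
force: [8.9, -0.8, 11.3]
opening: -0.0002
grip_force: 5.6
```

Request:
drive_tool([
  [1,[0.001,0,0.001],0],
  [1,[0,0,0.01],0],
  [1,[0,0,0.03],0],
  [1,[0,0,0.036],0],
  [1,[0,0,0.036],0],
  [1,[0,0,0.036],0],
])

```text
time_s: 10.08
eef_pos: [0.4589, -0.0213, 0.2043]
tcp_rot: [-180.0, 0.2, 3.6]
force: [2.0, -0.7, -0.4]
opening: -0.0001
grip_force: 0.0
```

Request:
drive_tool([
  [0,[0.0124,-0.0263,0],0],
  [0,[0.0124,-0.0263,0],0],
  [0,[0.0124,-0.0263,0],0],
  [0,[0.0124,-0.0263,0],0],
  [0,[0.0124,-0.0263,0],0],
  [0,[0.0124,-0.0263,0],0],
  [0,[0.0124,-0.0263,0],0],
  [0,[0.0124,-0.0263,0],0],
  [0,[0.0124,-0.0263,0],0],
  [0,[0.0124,-0.0263,0],0],
  [0,[0.0124,-0.0263,0],0],
  [0,[0.0124,-0.0263,0],0],
])

```text
time_s: 11.08
eef_pos: [0.6087, -0.3379, 0.2022]
tcp_rot: [-179.9, 0.2, 3.6]
force: [0.1, -0.7, 0.3]
opening: 0.0851
grip_force: 0.0
```

```bash
python3 chk.py c1; python3 sd.py; python3 - <<'E'
from h import *
a=cv2.imread("pics/c1.png")[100:235,190:400]
cv2.imwrite("pics/c1c.png",cv2.resize(a,None,fx=3.8,fy=3.8,interpolation=cv2.INTER_CUBIC))
E
```

```text
cork px rows 170 222 front mm [-144.3    3.6] rear [-9.8 -2.8] n 2284
red [238 222  23   4  74] [-146.4    0.7]
yel [262 220  14   5  53] [-146.5  -47.6]
yel [224 223  13   5  50] [-146.6   47.4]
[-0.19757813 -5.20995035  0.34807763]
red [271 233  14  16  60] [-145.    -2.1]
yel [284 227   7   7  27] [-146.3  -48.8]
yel [264 248   8  10  48] [-146.5   46.1]
```

View pics/c1c.png

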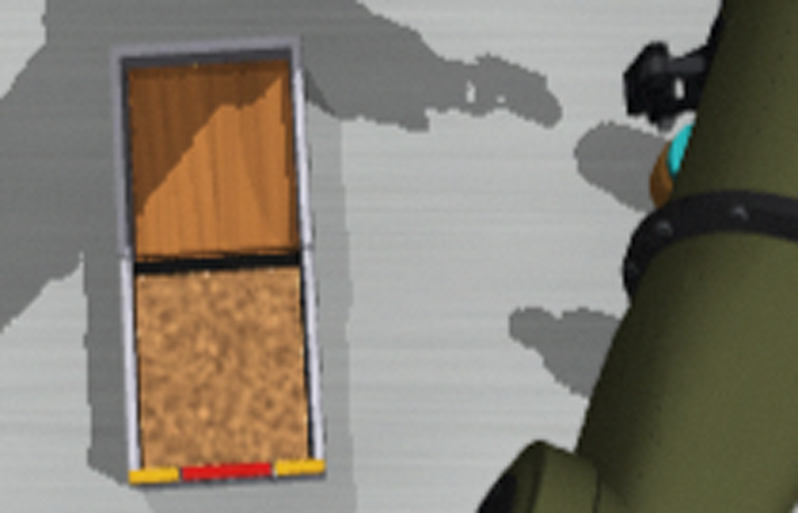

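The picture shows the board's front edge flush. The red bumper (crop 227,470) is in line with the yellow posts (155,476) and (298,467), and both measure -146.5 mm, so the board is home. The mid board is still in the well. Now the jar.

Request:
drive_tool([
  [0,[0,0,-0.02],0],
  [0,[0,0,-0.025],0],
  [0,[0,0,0],0],
  [0,[0,0,0],0],
])

```text
time_s: 11.52
eef_pos: [0.6078, -0.3359, 0.1567]
tcp_rot: [-179.8, 0.3, 3.6]
force: [0.3, -0.3, 0.5]
opening: 0.0855
grip_force: 0.0
```

Request:
drive_tool([
  [0,[0.005,0,-0.022],0],
  [0,[0,0,-0.025],0],
  [0,[0,0,-0.025],0],
  [0,[0,0,-0.02],0],
  [0,[0,0,-0.015],0],
  [0,[0,0,-0.012],0],
  [0,[0,0,0],0],
  [0,[0,0,0],0],
])

```text
time_s: 12.18
eef_pos: [0.6146, -0.337, 0.0402]
tcp_rot: [180.0, -0.0, 3.6]
force: [0.3, -0.1, 0.8]
opening: 0.0853
grip_force: 0.0
```

```bash
python3 - <<'E'
from h import *
s=env.read_camera("side")
cv2.imwrite("pics/j1.png",cv2.cvtColor(cv2.resize(s[110:220,220:360],None,fx=4,fy=4,interpolation=cv2.INTER_CUBIC),cv2.COLOR_RGB2BGR))
E
```

```text
(no output)
```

View pics/j1.png

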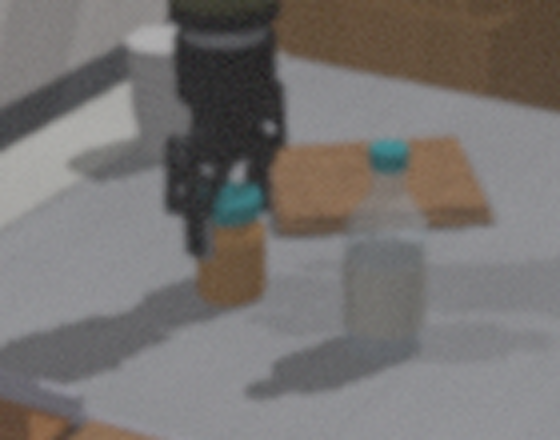

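The jar (crop 235,245) stands upright between the fingers, and the bottle (385,260) is clear. I'll close on it.

Request:
drive_tool([
  [0,[0,0,-0.005],0],
  [0.6,[0,0,0],0],
  [0.6,[0,0,0],0],
  [0.6,[0,0,0],0],
  [0.8,[0,0,0],0],
  [1,[0,0,0],0],
  [1,[0,0,0],0],
  [1,[0,0,0],0],
  [1,[0,0,0],0],
  [1,[0,0,0],0],
], grip_force=40)

```text
time_s: 13.07
eef_pos: [0.6146, -0.3375, 0.0356]
tcp_rot: [179.9, -0.1, 3.6]
force: [-1.6, 0.4, 6.0]
opening: 0.0538
grip_force: 42.6
```

Request:
drive_tool([
  [1,[0,0,0.005],0],
  [1,[0,0,0.015],0],
  [1,[0,0,0.025],0],
  [1,[0,0,0.025],0],
  [1,[0,0,0.02],0],
  [1,[0,0,0.01],0],
  [1,[0,0,0],0],
])

```text
time_s: 13.65
eef_pos: [0.6154, -0.3374, 0.137]
tcp_rot: [179.9, -0.2, 3.6]
force: [0.7, -0.2, -3.5]
opening: 0.0541
grip_force: 43.0
```

Request:
drive_tool([
  [1,[-0.004,0.01,0],0],
  [1,[-0.008,0.02,0],0],
  [1,[-0.011,0.026,0],0],
  [1,[-0.011,0.026,0],0],
  [1,[-0.011,0.026,0],0],
  [1,[-0.011,0.026,0],0],
  [1,[-0.011,0.026,0],0],
  [1,[-0.011,0.026,0],0],
  [1,[-0.011,0.026,0],0],
  [1,[-0.011,0.026,0],0],
  [1,[-0.011,0.026,0],0],
  [1,[-0.011,0.026,0],0],
])

```text
time_s: 14.65
eef_pos: [0.4905, -0.0458, 0.1332]
tcp_rot: [-180.0, 0.1, 3.6]
force: [0.7, 0.7, -2.8]
opening: 0.0543
grip_force: 43.0
```

Request:
drive_tool([
  [1,[-0.0076,0.0165,0],0],
  [1,[-0.004,0.008,0],0],
  [1,[-0.002,0.004,0],0],
  [1,[0,0,0],0],
  [1,[0,0,0],0],
  [1,[0,0,0],0],
])

```text
time_s: 15.15
eef_pos: [0.4791, -0.0199, 0.1342]
tcp_rot: [180.0, 0.0, 3.5]
force: [-0.1, 0.7, -3.1]
opening: 0.054
grip_force: 43.0
```

Request:
drive_tool([
  [1,[0,0,-0.01],0],
  [1,[0,0,-0.012],0],
  [1,[0,0,-0.008],0],
  [1,[0,0,-0.005],0],
  [1,[0,0,-0.002],0],
  [1,[0,0,0],0],
  [1,[0,0,0],0],
])

```text
time_s: 15.73
eef_pos: [0.4789, -0.0186, 0.0976]
tcp_rot: [-180.0, -0.0, 3.6]
force: [0.2, 0.2, -3.2]
opening: 0.0543
grip_force: 43.0
```

Request:
drive_tool([
  [1,[0,0,-0.001],0],
  [1,[0,0,-0.001],0],
  [1,[0,0,-0.001],0],
  [1,[0,0,-0.0005],0],
  [1,[0,0,0],0],
  [1,[0,0,0],0],
])

```text
time_s: 16.23
eef_pos: [0.4787, -0.0185, 0.094]
tcp_rot: [180.0, -0.0, 3.6]
force: [-0.1, -0.8, -2.9]
opening: 0.054
grip_force: 43.0
```

Request:
drive_tool([
  [1,[0,0,-0.0005],0],
  [1,[0,0,-0.0005],0],
  [1,[0,0,-0.0005],0],
  [1,[0,0,0],0],
  [1,[0,0,0],0],
])

```text
time_s: 16.65
eef_pos: [0.4787, -0.0185, 0.0925]
tcp_rot: [180.0, -0.0, 3.6]
force: [-0.1, -0.4, -2.6]
opening: 0.0542
grip_force: 43.1
```

Request:
drive_tool([
  [1,[0,0,-0.0004],0],
  [1,[0,0,-0.0004],0],
  [1,[0,0,0],0],
  [1,[0,0,0],0],
])

```text
time_s: 16.98
eef_pos: [0.4789, -0.0185, 0.092]
tcp_rot: [180.0, -0.0, 3.6]
force: [-1.6, 0.4, 4.5]
opening: 0.0544
grip_force: 43.6
```

The jar is down with about 7 N on the board. I'll let go slowly, then rise.

Request:
drive_tool([
  [0.3,[0,0,0],0],
  [0.2,[0,0,0],0],
  [0.1,[0,0,0],0],
  [0,[0,0,0],0],
  [0,[0,0,0],0],
  [0,[0,0,0],0],
])

```text
time_s: 17.48
eef_pos: [0.4787, -0.0185, 0.0916]
tcp_rot: [-180.0, 0.0, 3.6]
force: [-0.7, 0.2, 0.6]
opening: 0.0853
grip_force: 0.0
```

Request:
drive_tool([
  [0,[0,0,0.01],0],
  [0,[0,0,0.02],0],
  [0,[0,0,0.03],0],
  [0,[0,0,0.03],0],
  [0,[0,0,0.03],0],
  [0,[0.01,-0.02,0.01],0],
  [0,[0.01,-0.025,0],0],
  [0,[0.01,-0.025,0],0],
  [0,[0.01,-0.025,0],0],
  [0,[0.01,-0.025,0],0],
  [0,[0.01,-0.025,0],0],
  [0,[0.01,-0.025,0],0],
])

```text
time_s: 18.48
eef_pos: [0.5489, -0.1898, 0.2216]
tcp_rot: [180.0, 0.0, 3.6]
force: [0.1, 0.9, 0.5]
opening: 0.0854
grip_force: 0.0
```

Request:
drive_tool([
  [0,[0.01,-0.02,0],0],
  [0,[0,-0.01,0],0],
  [0,[0,0,0],0],
  [0,[0,0,0],0],
  [0,[0,0,0],0],
])

```text
time_s: 18.9
eef_pos: [0.5583, -0.2167, 0.2217]
tcp_rot: [-179.9, 0.0, 3.7]
force: [0.8, 0.6, 0.4]
opening: 0.0853
grip_force: 0.0
```

```bash
python3 chk.py e1; python3 sd.py; python3 - <<'E'
from h import *
im=cv2.cvtColor(cv2.imread("pics/e1.png"),cv2.COLOR_BGR2RGB)
for b in blobs(mask(im,(80,100,60),(100,255,255),(215,100,285,240))): print("lid",b[1],onz("top",*b[2],.142))
s=cv2.cvtColor(env.read_camera("side"),cv2.COLOR_RGB2BGR)
o=np.zeros((420,800,3),np.uint8);o[:,:350]=cv2.resize(cv2.imread("pics/e1.png")[95:245,190:315],(350,420));o[:,350:]=cv2.resize(s[130:280,150:311],(450,420));cv2.imwrite("pics/e1c.png",o)
E
```

```text
cork px rows 116 167 front mm [-4.3  2.3] rear [131.9  -4.2] n 2216
red [238 222  23   4  74] [-146.5    0.4]
yel [262 221  14   4  51] [-146.7  -47.4]
yel [224 222  13   5  50] [-146.4   46.9]
[ 1.00835331 -0.62636813 -1.11079459]
red [271 234  14  15  57] [-144.9   -1.2]
yel [284 227   7   7  27] [-146.4  -49.4]
yel [264 248   8  10  48] [-146.6   46.8]
lid [234 180  21  21 342] [ 0.47884873 -0.01712889]
```

View pics/e1c.png

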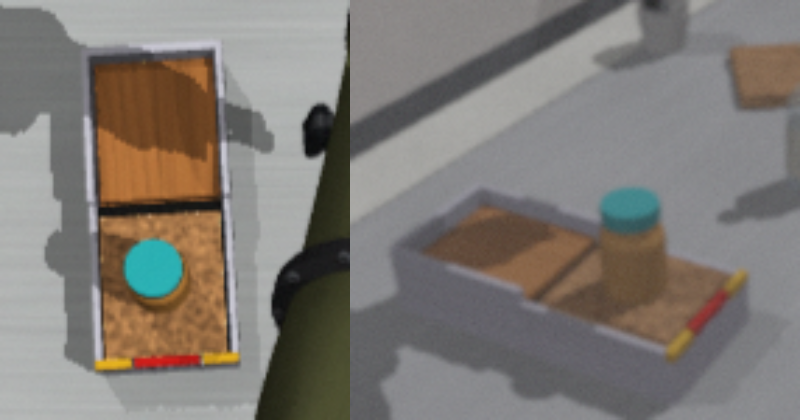

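The jar stands upright in the middle of the board: the lid measures (0.479,-0.017) against a seat at (0.479,-0.019). The bumper is flush with the posts, the mid board is in the well and the arm is clear.

```bash
python3 -c "
from cell import env
print(env.job_done())"
```

```text
the job is handed in; nothing more can be done
None
```

The job is handed in (no verdict came back): the top board is home against the posts, the jar stands upright on its middle, and the mid board is still in the well; I didn't recheck the bottle, mug and tin at the end, but the arm never worked near them.

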